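# Seat a pastry die in its press bed by feel and lock it

### The job

Slide the large steel die (the disc with a round knob) across the aluminium plate, without lifting it off the plate, until you feel it drop flat into the round pocket; the plate sits on slotted screws, so feel gently for the pocket rather than forcing the die. Then push the keeper bolt fully home over the die's edge to lock it in. Leave the other things as they are, and let go.

Things in the scene. Friction and masses are not known exactly. Their poses are not given: they have to be found in the camera images.
- bed: Fixed press bed: steel slab 240 (x) x 330 (y) x 20 mm with a 6 mm aluminium plate (216 x 238) screwed on, top 26 mm above the origin (centre of the slab's underside; z up). The plate's one round through-hole, 72.5 mm wide, 6 mm deep, is the pocket. The keeper slides at the +y end between rails 36 mm high above the table, |x| 14.5 to 24.5, y 108 to 158 mm.
- pocket_mark (a point): Nominal pocket centre, at the plate's top: bed (0, 40, 26) mm. The plate was fixed by hand through slotted holes (it does not move now), so the true centre is off this point by up to 9 mm along bed x and also up to 6 mm along bed y, different each time and not measured.
- die: Large steel die: flat disc 70 mm diameter, 6 mm thick, with an upright round knob 20 mm diameter, 36 mm high in its centre (42 mm in all); 0.15 to 0.35 kg. Origin: centre of the underside, z up. Lies loose on the plate; in the pocket (1.25 mm play all round) it is flush with the plate, origin 6 mm lower. Free to tilt and partly over the pocket, it dips towards it.
- keeper (a joint): Keeper bolt travel, m: starts open at 0 to 0.003; 0.024 is fully home at its stop. Slides along bed -y to the pocket, about 2 N friction, stays where left. Its tongue (26 mm wide, 5 thick, underside 2.5 mm above the plate) passes over a seated die's edge but is blocked by a die lying on the plate. Tongue tip at bed y = 86 mm at 0, 62 mm at home.
- keeper_tab (a point): Middle of the top edge of the keeper's upright tab: 24 mm wide in bed x, 10 mm thick in bed y, 34 mm tall above the tongue, top 67.5 mm above the table. At bed (0, 130) mm with the keeper at 0; moves along bed -y with it. Push its +y face or pinch it.
- small_die: Bystander on the plate: smaller steel die, disc 38 mm diameter x 6 mm, knob 14 mm diameter, 28 mm high in all. Origin: centre of underside.
- cutter: Bystander on the plate: thin steel cutter ring, 40 mm outside diameter, 28 mm high. Origin: centre of underside.
- mould_a: Bystander on the table, robot's right: wooden pastry mould, block 150 x 85 x 26 mm plus a handle of 99 mm towards its -x. Origin: centre of the block's underside.
- mould_b: Bystander on the table, robot's left: wooden pastry mould, block 170 x 85 x 26 mm plus a handle of 99 mm towards its -x. Origin: centre of the block's underside.
- bowl: Bystander on the table, robot's right: steel bowl 120 mm across, 50 mm high. Origin: centre of underside.

How it is judged:
By the outcome, as a careful person would: the job done as asked, in the order asked, and still so for the second after the job is handed in, with the robot touching nothing.
It also fails if it takes over 58 s, if anything falls off the work surface, if the arm or the gripper's body presses on something with over 40 N, if the wrist force passes 120 N, or if a joint passes its speed limit or range.

### The arm

A 6-joint arm with a two-finger parallel gripper is mounted at the origin on the work surface. World frame = base frame: x ahead of the robot, y to its left, z up, the work surface at z = 0. Lengths are in mm, angles in rad, forces in N, time in s.
With the tool pointing down it reaches from about 325 to 875 mm from the base axis. Payload 4.4 kg.
Tool frame: the origin (TCP) lies midway between the tips of the shut fingers; the grasp point (between the pads) lies 19 mm behind it; z points along the fingers, x is the direction in which the jaws open and shut, and the axes are right-handed (so a half turn about z gives the same grasp; the last joint's range is limited). The gripper opens to 85 mm and grips with 20 to 120 N. Pads are 22 mm wide; open, the fingers measure 114 mm over their backs; the gripper's body (76 mm by 85 mm) begins 54 mm behind the grasp point. The pads swing forward as they close: fully open they stand 13 mm farther back than shut.
Start: joints at [-1.252, 0.207, 1.542, -0, 1.393, -0.15], TCP at [260.296, -512.712, 231.282] pointing down, gripper open.
Joint ranges: [-2.73, 2.73], [-0.86, 2.22], [0.23, 2.46], [-1.11, 4.25], [0.08, 2.63], [-2.82, 2.82]. Speed limits (rad/s): [2.79, 2.79, 3.14, 3.14, 3.14, 3.14].

### API

Orientations are given as a unit quaternion [w, x, y, z].
In Python, from workcell import bot gives the robot as it stands. The module is installed in compiled form; this text tells all that it offers.
- The arm moves only by the tool servo_tool, never from a script. Its argument "targets" is a list of rows, each a list of 7 numbers: the shift along the tool's x, y, z in units of 0.6 m (1.0 is 0.6 m), then the turn, a rotation vector about the tool's x, y, z in units of pi/2 rad (1.0 is pi/2 rad), then the opening, from -1 (shut) to 1 (fully open). A call has 1 to 20 rows; each row is the pose to reach, as a shift and turn from the pose commanded when the call began, along the tool's axes at that moment; what a row does not reach only later rows make up. A row lasts 1/12 s, in which the tool goes at most 41.7 mm and 7.16 degrees, less where a joint would pass 70% of its speed; a pose out of reach is approached as far as the arm can. A call with a number of a shift or a turn outside -1 to 1 is refused whole. A call with a gripper value outside its range is refused whole. The fingers move at their own pace and stop on an object; "grip_force" is the grip in N (left out, the last holds). Time passes only in rows, so rows that repeat a pose let the fingers close. It gives the time, the measured TCP pose, the force and the opening at its end, in the units of the state.
- bot.get_state(): the state, without advancing time (a new reading comes with each control period).
- bot.get_image(name): name is "scene" or "top" or "wrist"; returns a dict with "img" (384x512x3 uint8, red, green, blue), "range_z" (384x512 float32, mm along the optical axis (not along the pixel's ray), 0 where there is no reading), "fx", "fy", "cx", "cy" (pixels), "extrinsics" (4x4, takes a point from camera to world coordinates); the wrist camera has in their place "T_tool_cam" (4x4, takes a point from camera to tool coordinates, whose origin is the TCP and whose axes are the tool frame's). Camera axes: x right, y down, z forward; pixel columns grow to the right and rows downward; lengths in mm; the calibration is good to about 2 mm. A picture is of the moment at which its call begins: read the wrist's pose just before it.
- bot.job_done(): hands the job in, once; it reports no verdict.
The state is a dict: "time": time; "joint_positions": joint angles; "joint_vel": joint speeds; "effort": joint torques, N m; "eef_pos": TCP position; "orientation": TCP orientation; "wrist_force": force on the tool from outside, world axes, zero at the start; "wrist_torque": the same for the moment, N m; "finger_gap": finger opening in mm.
Only numpy, scipy, OpenCV 4.12 (cv2) and the standard library are available. Lean on these libraries where they do the work, as an engineer would, in place of code of your own. Each camera call takes 0.05 s, during which the arm holds its last target.

## Working session

There is one attempt and no reset: what is moved stays moved. The work goes in short steps, Python scripts to look and compute and a tool call to move; the robot and the scene stay as the last step left them, time stands still between calls to the robot, and variables do not carry over. Pictures are saved under pics/ and viewed, and the job is handed in when it is done.

Besides the shell and the picture viewer there is one more tool, called after "Emit:" by a JSON object that holds its "method" and its "body", one argument or row to a line. servo_tool: Moves the arm, as the interface text tells. Its arguments: {"type":"object","properties":{"targets":{"type":"array"},"grip_force":{"type":"number"}},"required":["targets"]}

```bash
mkdir -p pics; python3 - <<'E'
from workcell import bot
import cv2,numpy as np,pickle
s=bot.get_state(); print({k:np.round(v,3).tolist() for k,v in s.items()})
for n in("top","scene"):
    d=bot.get_image(n); pickle.dump(d,open(n+'.pkl','wb'))
    cv2.imwrite(f'pics/{n}0.png',d['img'][:,:,::-1]); print(n,d['fx'],d['fy'],d['cx'],d['cy'],np.round(d['extrinsics'],3).tolist())
E
```

```text
{'time': 0.0, 'joint_positions': [-1.251, 0.207, 1.543, -0.0, 1.394, -0.15], 'joint_vel': [-0.001, -0.0, 0.001, -0.0, -0.001, -0.0], 'effort': [-0.001, -38.304, -29.159, -0.0, 0.011, -0.0], 'eef_pos': [260.048, -511.966, 230.103], 'orientation': [-0.001, 0.852, -0.523, -0.001], 'wrist_force': [0.53, 0.055, 0.074], 'wrist_torque': [-0.029, -0.007, -0.05], 'finger_gap': 85.415}
top 453.0027914476863 453.0027914476863 253.82975526440742 188.66901418846598 [[-0.007, -0.995, 0.099, 437.912], [-1.0, 0.006, -0.01, 3.343], [0.009, -0.099, -0.995, 1216.404], [0.0, 0.0, 0.0, 1.0]]
scene 393.54371568085753 393.54371568085753 260.59770396269863 197.63620902549687 [[0.667, 0.472, -0.576, 1182.156], [0.745, -0.442, 0.5, -534.71], [-0.019, -0.763, -0.646, 791.752], [0.0, 0.0, 0.0, 1.0]]
```

View pics/top0.png

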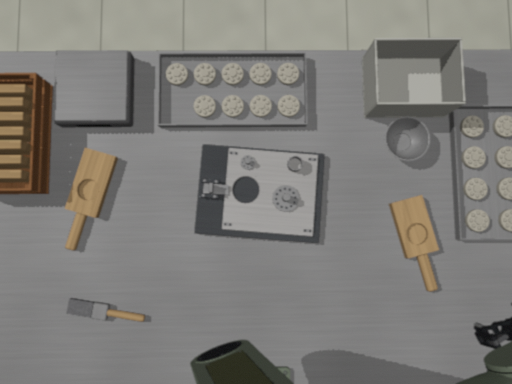

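View pics/scene0.png

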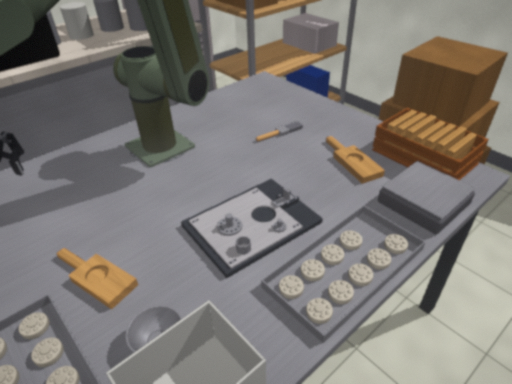

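Top view: bed around (262,193), keeper (213,188), dark pocket (245,189), large die (287,198), small die (248,162), cutter (296,163). Measuring these now.

```bash
cat > h.py <<'E'
import numpy as np,pickle,cv2
def ray(d,u,v,z,E=None):
    E=d['extrinsics'] if E is None else E
    r=np.array([(u-d['cx'])/d['fx'],(v-d['cy'])/d['fy'],1.0]); w=E[:3,:3]@r; o=E[:3,3]
    return o+w*(z-o[2])/w[2]
def proj(d,p,E=None):
    E=d['extrinsics'] if E is None else E
    q=E[:3,:3].T@(np.asarray(p)-E[:3,3]); return d['fx']*q[0]/q[2]+d['cx'],d['fy']*q[1]/q[2]+d['cy']
E
python3 - <<'E'
from h import *
d=pickle.load(open('top.pkl','rb')); im=d['img']
g=cv2.cvtColor(im,cv2.COLOR_RGB2GRAY)
c=im[135:250,185:335][:,:,::-1]; cv2.imwrite('pics/topcrop.png',cv2.resize(c,None,fx=5,fy=5,interpolation=cv2.INTER_CUBIC))
for nm,m in(("dark",(g<75)),("bright",(g>140))):
    mm=np.zeros_like(g); mm[140:246,190:332]=m[140:246,190:332]*255
    for ct in cv2.findContours(mm,cv2.RETR_CCOMP,cv2.CHAIN_APPROX_NONE)[0]:
        if cv2.contourArea(ct)>60:
            r=cv2.minAreaRect(ct); z=20 if nm=="dark" else 26
            print(nm,cv2.contourArea(ct),np.round(r[0],1),np.round(r[1],1),r[2],[np.round(ray(d,*p,z)[:2],1).tolist() for p in cv2.boxPoints(r)])
            if len(ct)>5:
                e=cv2.fitEllipse(ct);print('  ell',np.round(e[0],2),np.round(e[1],1),ray(d,*e[0],26)[:2])
E
```

```text
dark 454.0 [245. 189.] [24. 24.] 90.0 [[588.6, 47.0], [588.2, -16.9], [524.2, -16.4], [524.6, 47.1]]
  ell [245.09 189.11] [23.9 24.2] [555.43719562  14.9403436 ]
dark 1690.0 [259.6 194.2] [123.4  88.5] 3.814074993133545 [[437.7, 146.8], [672.7, 132.4], [648.6, -197.1], [414.0, -176.4]]
  ell [266.67 197.82] [ 92.6 130.4] [532.00354993 -41.81532288]
dark 826.0 [212.9 170.4] [24.4 49.6] 5.19442892074585 [[543.9, 138.3], [676.6, 127.0], [670.3, 62.0], [537.6, 74.1]]
  ell [212.66 166.25] [26.3 53. ] [616.86941826 100.60465737]
bright 6140.0 [269.8 191.4] [89.9 80.6] 4.5377726554870605 [[453.4, 76.4], [666.5, 59.4], [646.1, -179.2], [433.2, -158.0]]
  ell [271.85 191.99] [97.5 99.8] [547.36289206 -55.65316405]
bright 651.5 [286.3 198.8] [29.4 29.1] 61.38954162597656 [[545.2, -41.4], [581.8, -109.3], [512.9, -145.4], [476.8, -77.8]]
  ell [287.09 198.77] [26.7 31.6] [529.14320013 -95.65055653]
bright 393.5 [299.3 165.9] [28.2 18.3] 26.56505012512207 [[611.7, -84.9], [655.6, -107.4], [621.3, -173.9], [577.6, -151.2]]
  ell [298.7  165.51] [17.9 28.6] [ 617.56052569 -127.80658536]
bright 221.5 [249.3 163.3] [19.1 15.6] 45.0 [[627.9, 36.0], [657.3, 6.7], [620.8, -29.0], [591.6, 0.4]]
  ell [249.11 162.73] [15.  19.6] [625.75424333   3.89753663]
```

View pics/topcrop.png

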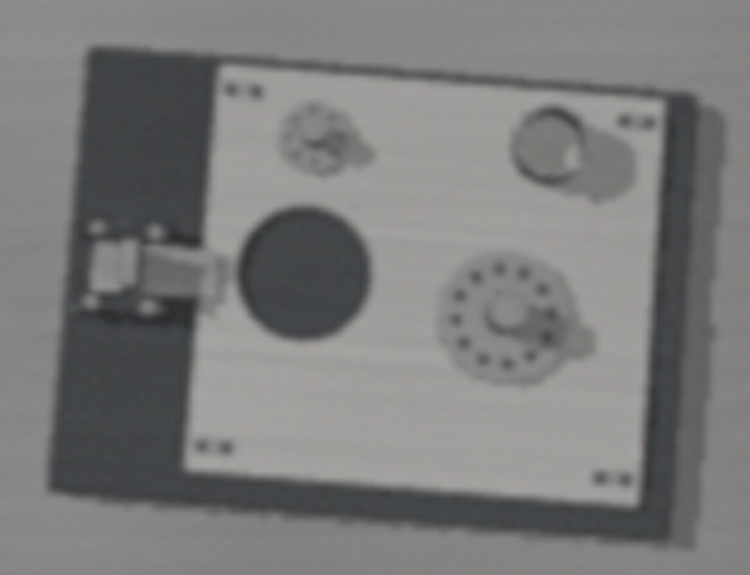

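```bash
cat >> h.py <<'E'
from scipy.spatial.transform import Rotation as R
def rot(q): return R.from_quat([q[1],q[2],q[3],q[0]])
def rows(s,p,yaw=None):
    """shift/turn units from measured state to TCP p with tool down, jaw x axis at yaw deg"""
    r=rot(s['orientation']); d=r.inv().apply(np.asarray(p)-s['eef_pos'])/600
    t=np.zeros(3)
    if yaw is not None:
        y=np.radians(yaw); X=np.array([np.cos(y),np.sin(y),0]);Z=np.array([0,0,-1.]);Y=np.cross(Z,X)
        t=(r.inv()*R.from_matrix(np.array([X,Y,Z]).T)).as_rotvec()/(np.pi/2)
    return np.round(d,4),np.round(t,4)
E
python3 - <<'E'
from h import *
from workcell import bot
d=pickle.load(open('top.pkl','rb'))
C=np.array([ray(d,185+u/5,135+v/5,20)[:2] for u,v in((88,47),(697,93),(668,543),(48,490))])
print(C.round(1),C.mean(0))
print([np.linalg.norm(C[i]-C[(i+1)%4]).round(1) for i in range(4)])
yl=(C[0]+C[3]-C[1]-C[2])/2; xl=(C[0]+C[1]-C[2]-C[3])/2
print('bed y dir',np.degrees(np.arctan2(yl[1],yl[0])),'bed x dir',np.degrees(np.arctan2(xl[1],xl[0])))
print('die disc',ray(d,185+507/5,135+318/5,32),'knob top',ray(d,185+508/5,135+312/5,68))
w=bot.get_image('wrist');print(w['fx'],np.round(w['T_tool_cam'],3).tolist())
s=bot.get_state()
print(rows(s,[500,-60,240],-100))
E
```

```text
[[ 677.   128.1]
 [ 650.3 -197.9]
 [ 411.1 -177.3]
 [ 441.   148.1]] [544.84792727 -24.72699384]
[np.float64(327.1), np.float64(240.1), np.float64(326.8), np.float64(236.8)]
bed y dir 85.02449989038672 bed x dir -4.888181151684767
die disc [529.14674668 -93.35667487  32.        ] knob top [529.43206718 -90.97011488  68.        ]
268.1119132925271 [[1.0, 0.001, 0.001, 0.777], [-0.001, 0.954, 0.3, -75.438], [-0.0, -0.3, 0.954, -142.15], [0.0, 0.0, 0.0, 1.0]]
(array([-0.4909, -0.6977, -0.015 ]), array([2.000e-04, 1.200e-03, 4.102e-01]))
```

```bash
python3 - <<'E'
from h import *
from workcell import bot
s=bot.get_state()
print(rows(s,[575,-45,240],-103))
E
```

```text
(array([-0.4566, -0.8204, -0.015 ]), array([2.000e-04, 1.200e-03, 4.435e-01]))
```

Emit:
{"method": "servo_tool", "body": {
  "targets": [
    [-0.457,-0.82,-0.015,0,0,0.444,0.2],
    [-0.457,-0.82,-0.015,0,0,0.444,0.2],
    [-0.457,-0.82,-0.015,0,0,0.444,0.2],
    [-0.457,-0.82,-0.015,0,0,0.444,0.2],
    [-0.457,-0.82,-0.015,0,0,0.444,0.2],
    [-0.457,-0.82,-0.015,0,0,0.444,0.2],
    [-0.457,-0.82,-0.015,0,0,0.444,0.2],
    [-0.457,-0.82,-0.015,0,0,0.444,0.2],
    [-0.457,-0.82,-0.015,0,0,0.444,0.2],
    [-0.457,-0.82,-0.015,0,0,0.444,0.2],
    [-0.457,-0.82,-0.015,0,0,0.444,0.2],
    [-0.457,-0.82,-0.015,0,0,0.444,0.2],
    [-0.457,-0.82,-0.015,0,0,0.444,0.2],
    [-0.457,-0.82,-0.015,0,0,0.444,0.2],
    [-0.457,-0.82,-0.015,0,0,0.444,0.2],
    [-0.457,-0.82,-0.015,0,0,0.444,0.2],
    [-0.457,-0.82,-0.015,0,0,0.444,0.2],
    [-0.457,-0.82,-0.015,0,0,0.444,0.2]
  ],
  "grip_force": 20
}}

```text
time: 1.65
eef_pos: [574.1, -46.6, 239.9]
orientation: [-0.0, -0.622, 0.783, 0.0]
wrist_force: [0.0, -0.1, -0.5]
finger_gap: 51.4
```

```bash
cat >> h.py <<'E'
def wshot(name):
    from workcell import bot
    s=bot.get_state(); w=bot.get_image('wrist'); T=np.eye(4); T[:3,:3]=rot(s['orientation']).as_matrix(); T[:3,3]=s['eef_pos']
    w['extrinsics']=T@w['T_tool_cam']; pickle.dump(w,open(name+'.pkl','wb'))
    cv2.imwrite(f'pics/{name}.png',cv2.resize(w['img'][:,:,::-1],None,fx=1.5,fy=1.5,interpolation=cv2.INTER_CUBIC)); return s,w
E
python3 - <<'E'
from h import *
s,w=wshot('w1'); print(s['time'],s['eef_pos'],s['orientation'],s['joint_positions'],s['finger_gap'])
E
```

```text
1.65 [574.08961575 -46.55751629 239.89951701] [-4.89133836e-04 -6.21655179e-01  7.83290838e-01  2.49936720e-04] [-2.30890965e-01  2.02693614e-01  1.52808682e+00 -4.63162069e-04
  1.41181111e+00  1.56906691e+00] 51.411017652171736
```

View pics/w1.png

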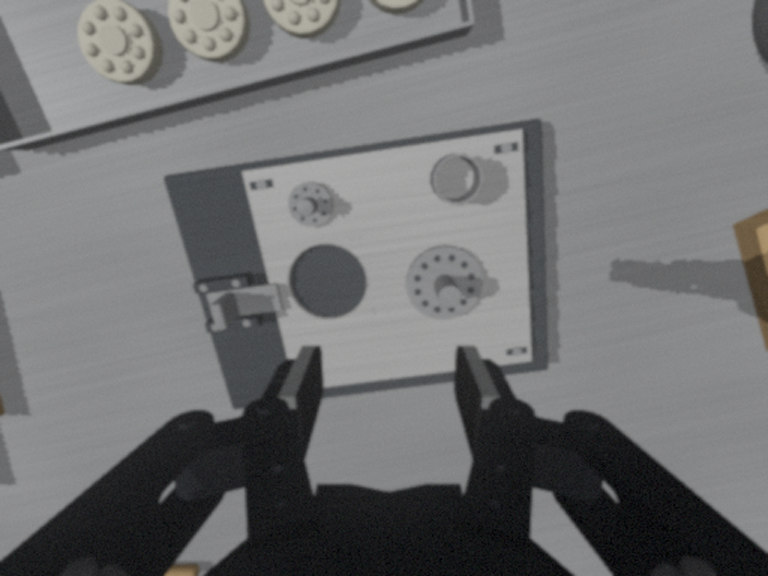

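Wrist view (×1.5): pocket at (328,281), large die disc at (446,282), keeper left (235,300), small die (312,204), cutter (455,177).

```bash
python3 - <<'E'
from h import *
d=pickle.load(open('w1.pkl','rb')); g=cv2.cvtColor(d['img'],cv2.COLOR_RGB2GRAY)
m=((g<95)*255).astype(np.uint8)
for ct in cv2.findContours(m,cv2.RETR_LIST,cv2.CHAIN_APPROX_NONE)[0]:
    if 1200<cv2.contourArea(ct)<4000:
        e=cv2.fitEllipse(ct)
        if 180<e[0][1]<200: 
            pts=np.array([ray(d,*p,26)[:2] for p in ct[:,0]]); c,r=cv2.minEnclosingCircle(pts.astype(np.float32))
            print('pocket',e,ray(d,*e[0],26),c,r)
# disc: rim via crop
c=d['img'][150:225,180:340][:,:,::-1]; cv2.imwrite('pics/w1c.png',cv2.resize(c,None,fx=5,fy=5,interpolation=cv2.INTER_CUBIC))
E
```

```text
pocket ((217.79257202148438, 186.92608642578125), (46.074771881103516, 49.57191467285156), 110.70390319824219) [556.6900236   13.95013828  26.        ] (555.64453125, 14.1611909866333) 34.66199493408203
```

View pics/w1c.png

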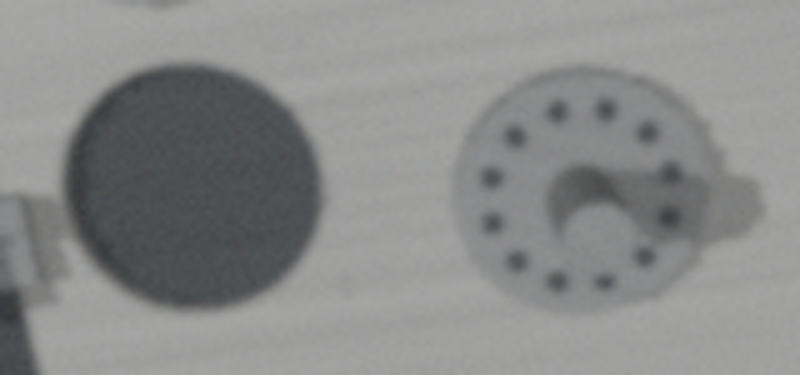

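```bash
python3 - <<'E'
from h import *
d=pickle.load(open('w1.pkl','rb'))
D=[(557,112),(605,111),(647,132),(671,172),(668,216),(645,257),(605,282),(557,282),(516,261),(492,223),(491,178),(515,136)]
P=np.array([ray(d,180+u/5,150+v/5,32)[:2] for u,v in D])
A=np.c_[2*P,np.ones(12)];x=np.linalg.lstsq(A,(P**2).sum(1),rcond=None)[0];print('die',x[:2],np.sqrt(x[2]+x[0]**2+x[1]**2))
print('knob',ray(d,180+600/5,150+238/5,68))
E=[(64,187),(321,187),(192,63),(192,310)]
Q=np.array([ray(d,180+u/5,150+v/5,26)[:2] for u,v in E]);print(Q.round(1),Q.mean(0))
v=Q.mean(0)-x[:2];print(v,np.degrees(np.arctan2(v[1],v[0])))
from workcell import bot
s=bot.get_state();
E
```

```text
die [530.25590662 -90.62719823] 25.236631198405085
knob [531.1225747 -90.7852006  68.       ]
[[563.9  47.9]
 [547.7 -21.5]
 [589.5   3.9]
 [520.5  23.2]] [555.39225508  13.36697365]
[ 25.13634847 103.99417188] 76.41170610917673
```

```bash
python3 - <<'E'
from h import *
from workcell import bot
s=bot.get_state()
print(rows(s,[530.3,-91,100],-103.5),rows(s,[530.3,-91,42],-103.5))
E
```

```text
(array([0.0883, 0.0542, 0.2335]), array([ 0.0004, -0.0002,  0.0038])) (array([0.0883, 0.0542, 0.3302]), array([ 0.0004, -0.0002,  0.0038]))
```

Emit:
{"method": "servo_tool", "body": {
  "targets": [
    [0.088,0.054,0.06,0,0,0.004,0.2],
    [0.088,0.054,0.12,0,0,0.004,0.2],
    [0.088,0.054,0.18,0,0,0.004,0.2],
    [0.088,0.054,0.22,0,0,0.004,0.2],
    [0.088,0.054,0.25,0,0,0.004,0.2],
    [0.088,0.054,0.28,0,0,0.004,0.2],
    [0.088,0.054,0.305,0,0,0.004,0.2],
    [0.088,0.054,0.32,0,0,0.004,0.2],
    [0.088,0.054,0.33,0,0,0.004,0.2],
    [0.088,0.054,0.33,0,0,0.004,0.2],
    [0.088,0.054,0.33,0,0,0.004,0.2],
    [0.088,0.054,0.33,0,0,0.004,0.2]
  ]
}}

```text
time: 2.7
eef_pos: [532.3, -90.1, 43.5]
orientation: [0.001, -0.62, 0.785, -0.001]
wrist_force: [-0.7, 1.0, 0.6]
finger_gap: 51.2
```

```bash
python3 - <<'E'
from h import *
s,w=wshot('w2'); print(s['time'],s['eef_pos'],s['finger_gap'])
E
```

```text
2.7 [532.34988029 -90.13391493  43.45476206] 51.225494148645055
```

View pics/w2.png

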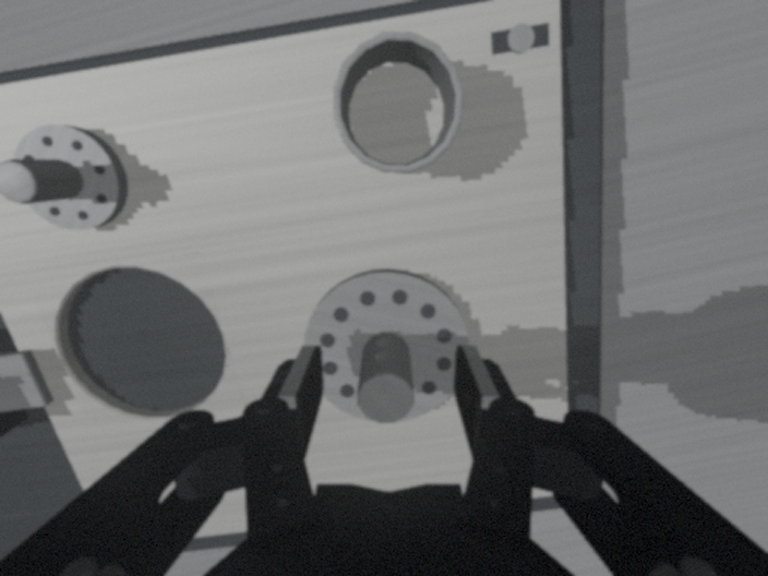

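Knob (386,390) sits centred between the pads; pocket at (140,340). Re-measuring from this close view.

```bash
python3 - <<'E'
from h import *
d=pickle.load(open('w2.pkl','rb')); g=cv2.cvtColor(d['img'],cv2.COLOR_RGB2GRAY)
def circ(P):
    A=np.c_[2*P,np.ones(len(P))];x=np.linalg.lstsq(A,(P**2).sum(1),rcond=None)[0];return x[:2].round(2),np.sqrt(x[2]+x[0]**2+x[1]**2)
# upper rim of the hole by hand (bright/dark or wall edge), right side = top edge occluding
E=[(57,325),(72,292),(95,273),(125,267),(160,274),(190,292),(213,322),(225,360),(215,392),(190,410),(150,416),(110,404),(80,380),(62,350)]
P=np.array([ray(d,u/1.5,v/1.5,26)[:2] for u,v in E]);c,r=circ(P);print('pocket',c,r, np.round(np.linalg.norm(P-c,axis=1),1))
D=[(368,299),(400,297),(428,311),(444,336),(444,364),(429,388),(347,391),(330,368),(328,340),(341,315)]
P=np.array([ray(d,u/1.5,v/1.5,32)[:2] for u,v in D]);print('die',*circ(P))
print('knobtop',ray(d,386/1.5,398/1.5,68))
r=d['range_z'];print(r[210:225:5,250:265:5], r[227,93])
E
```

```text
pocket [555.09  13.15] 35.55641233469244 [36.2 35.4 36.  35.9 35.5 35.1 34.4 35.9 36.6 35.8 35.3 35.1 35.  35.5]
die [530.65 -90.58] 25.198448998889347
knobtop [531.86864735 -90.82828267  68.        ]
[[165.43298 165.18346 165.6651 ]
 [165.15654 166.60757 165.9975 ]
 [167.36792 166.86087 166.82176]] 182.11276
```

Emit:
{"method": "servo_tool", "body": {
  "targets": [
    [0,0,0,0,0,0,-0.43],
    [0,0,0,0,0,0,-0.43],
    [0,0,0.003,0,0,0,-0.43],
    [0,0,0.006,0,0,0,-0.43],
    [0,0,0.006,0,0,0,-0.43],
    [0,0,0.006,0,0,0,-0.43]
  ]
}}

```text
time: 3.25
eef_pos: [531.1, -89.5, 38.4]
orientation: [-0.0, -0.62, 0.785, 0.0]
wrist_force: [0.6, 0.4, -0.4]
finger_gap: 24.6
```

```bash
python3 - <<'E'
from h import *
from workcell import bot
s=bot.get_state(); print(s['time'],s['eef_pos'],s['finger_gap'],s['wrist_force'])
print(rows(s,[555.1+2*.228,13.3+2*.974,s['eef_pos'][2]],-103.2))
E
```

```text
3.25 [531.14824524 -89.49298405  38.43681862] 24.575438849868938 [ 0.56857585  0.39507968 -0.41113338]
(array([-0.1792,  0.0009,  0.    ]), array([ 0.0004,  0.    , -0.0022]))
```

Emit:
{"method": "servo_tool", "body": {
  "targets": [
    [-0.006,0,0,0,0,0,-0.43],
    [-0.014,0,0,0,0,0,-0.43],
    [-0.023,0,0,0,0,0,-0.43],
    [-0.033,0,0,0,0,0,-0.43],
    [-0.043,0.0003,0,0,0,0,-0.43],
    [-0.053,0.0003,0,0,0,0,-0.43],
    [-0.063,0.0004,0,0,0,0,-0.43],
    [-0.073,0.0004,0,0,0,0,-0.43],
    [-0.083,0.0005,0,0,0,0,-0.43],
    [-0.091,0.0005,0,0,0,0,-0.43],
    [-0.098,0.0006,0,0,0,0,-0.43],
    [-0.104,0.0006,0,0,0,0,-0.43],
    [-0.108,0.0006,0,0,0,0,-0.43],
    [-0.11,0.0006,0,0,0,0,-0.43],
    [-0.11,0.0006,0,0,0,0,-0.43]
  ]
}}

```text
time: 4.5
eef_pos: [546.4, -25.0, 38.7]
orientation: [0.0, -0.62, 0.785, 0.0]
wrist_force: [0.3, -0.3, -0.8]
finger_gap: 24.0
```

```bash
python3 - <<'E'
from h import *
s,w=wshot('w3'); print(s['time'],s['eef_pos'],s['finger_gap'],s['wrist_force'])
print(rows(s,[555.1+2*.228,13.3+2*.974,s['eef_pos'][2]],-103.2))
E
```

```text
4.5 [546.43107278 -25.01153281  38.71998983] 24.02998367942498 [ 0.25366244 -0.28525659 -0.79837473]
(array([-0.0688,  0.0008,  0.    ]), array([-0.    ,  0.0002, -0.0022]))
```

View pics/w3.png

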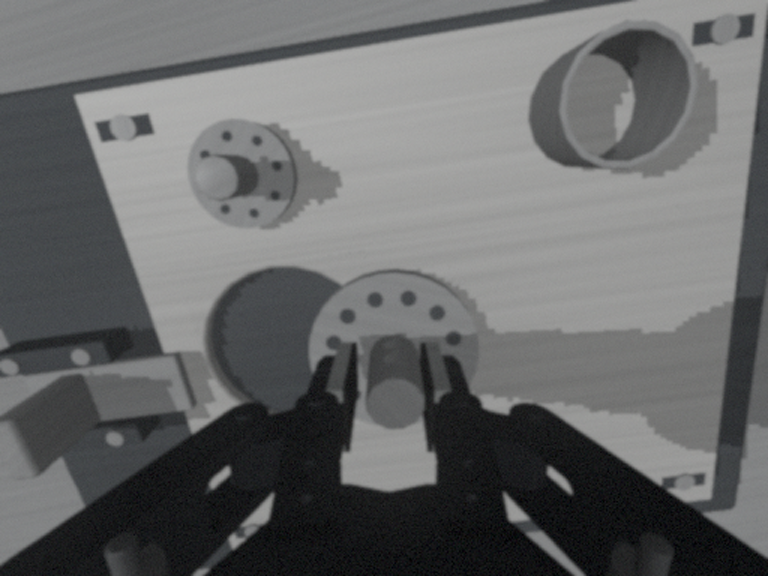

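Die follows well (knob at (395,385), touching the rear pad) and its leading rim overlaps the pocket (285,340). I'll continue slowly.

Emit:
{"method": "servo_tool", "body": {
  "targets": [
    [-0.003,0,0,0,0,0,-0.43],
    [-0.006,0,0,0,0,0,-0.43],
    [-0.009,0,0,0,0,0,-0.43],
    [-0.012,0,0,0,0,0,-0.43],
    [-0.015,0,0,0,0,0,-0.43],
    [-0.018,0,0,0,0,0,-0.43],
    [-0.021,0,0,0,0,0,-0.43],
    [-0.024,0,0,0,0,0,-0.43],
    [-0.027,0,0,0,0,0,-0.43],
    [-0.03,0,0,0,0,0,-0.43],
    [-0.033,0,0,0,0,0,-0.43],
    [-0.036,0,0,0,0,0,-0.43],
    [-0.039,0,0,0,0,0,-0.43],
    [-0.042,0.0005,0,0,0,0,-0.43],
    [-0.045,0.0005,0,0,0,0,-0.43],
    [-0.048,0.0005,0,0,0,0,-0.43],
    [-0.051,0.0005,0,0,0,0,-0.43],
    [-0.053,0.0005,0,0,0,0,-0.43],
    [-0.055,0.0005,0,0,0,0,-0.43]
  ]
}}

```text
time: 6.13
eef_pos: [553.4, 7.2, 38.3]
orientation: [-0.0, -0.62, 0.785, 0.0]
wrist_force: [0.7, -1.4, 0.0]
finger_gap: 24.4
```

```bash
python3 - <<'E'
from h import *
s,w=wshot('w4'); print(s['time'],s['eef_pos'],s['finger_gap'],s['wrist_force'])
print(rows(s,[555.1+2*.228,13.3+2*.974,s['eef_pos'][2]],-103.2))
E
```

```text
6.1333 [553.43428923   7.24854401  38.30413065] 24.3774382530987 [ 0.68005266 -1.35710612  0.00448544]
(array([-0.0138, -0.0004,  0.    ]), array([ 0.0004,  0.0002, -0.0022]))
```

View pics/w4.png

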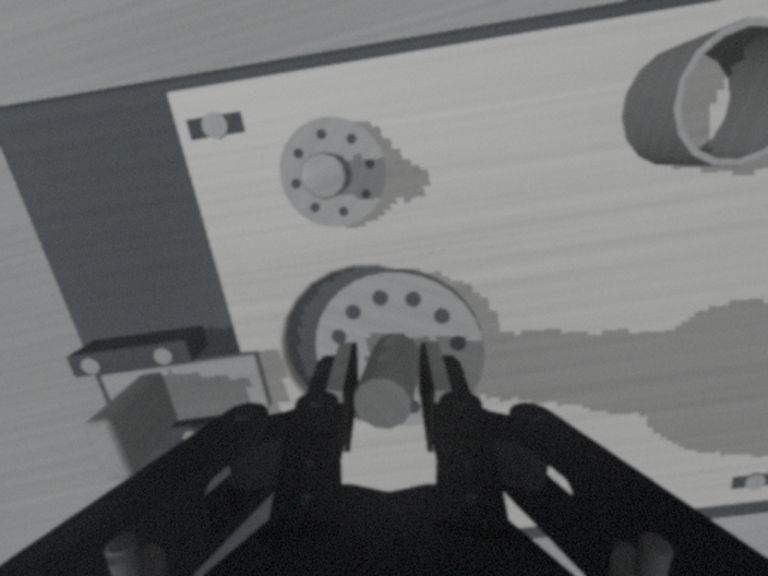

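The die is dipping into the pocket (knob top leans left, 383,403), well aligned laterally. A few mm more.

Emit:
{"method": "servo_tool", "body": {
  "targets": [
    [-0.002,0,0,0,0,0,-0.43],
    [-0.004,0,0,0,0,0,-0.43],
    [-0.006,0,0,0,0,0,-0.43],
    [-0.008,0,0,0,0,0,-0.43],
    [-0.01,0,0,0,0,0,-0.43],
    [-0.011,0,0,0,0,0,-0.43],
    [-0.012,0,0,0,0,0,-0.43],
    [-0.013,0,0,0,0,0,-0.43],
    [-0.014,0,0,0,0,0,-0.43],
    [-0.014,0,0,0,0,0,-0.43]
  ]
}}

```text
time: 7.02
eef_pos: [555.8, 15.2, 38.8]
orientation: [0.0, -0.62, 0.785, 0.0]
wrist_force: [-0.1, -1.1, -0.4]
finger_gap: 23.8
```

```bash
python3 - <<'E'
from h import *
s,w=wshot('w5'); print(s['time'],s['eef_pos'],s['finger_gap'],s['wrist_force'])
E
```

```text
7.0167 [555.80911037  15.24093633  38.79122442] 23.80170440811014 [-0.14590706 -1.13583046 -0.38578999]
```

View pics/w5.png

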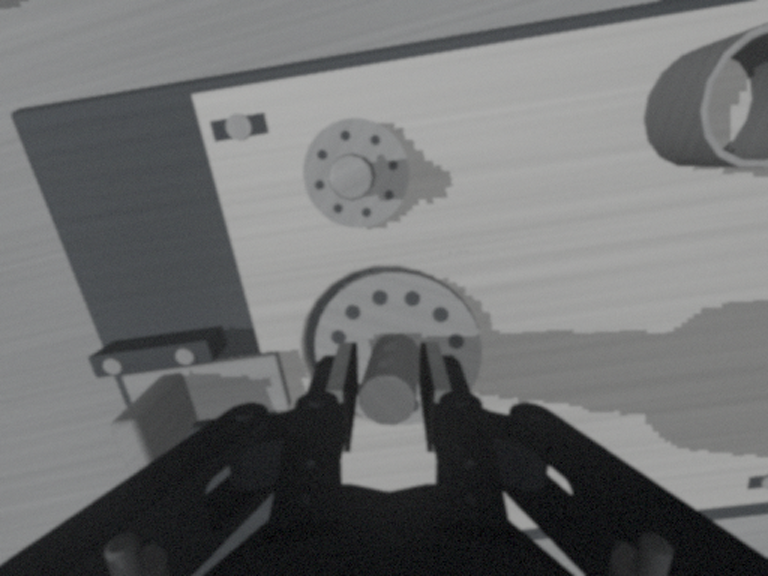

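Still dipped, with a crescent gap of about 3–4 mm at the left (305,340). Continuing.

Emit:
{"method": "servo_tool", "body": {
  "targets": [
    [-0.001,0,0,0,0,0,-0.43],
    [-0.002,0,0,0,0,0,-0.43],
    [-0.003,0,0,0,0,0,-0.43],
    [-0.004,0,0,0,0,0,-0.43],
    [-0.005,0,0,0,0,0,-0.43],
    [-0.006,0,0,0,0,0,-0.43],
    [-0.006,0,0,0,0,0,-0.43]
  ]
}}

```text
time: 7.65
eef_pos: [556.5, 18.5, 38.7]
orientation: [-0.0, -0.62, 0.785, -0.0]
wrist_force: [0.1, -1.6, -0.2]
finger_gap: 24.3
```

```bash
python3 - <<'E'
from h import *
s,w=wshot('w6'); print(s['time'],s['eef_pos'],s['finger_gap'],s['wrist_force'])
E
```

```text
7.65 [556.46641638  18.5147238   38.66508988] 24.300618091627122 [ 0.10680592 -1.63963617 -0.22791469]
```

View pics/w6.png

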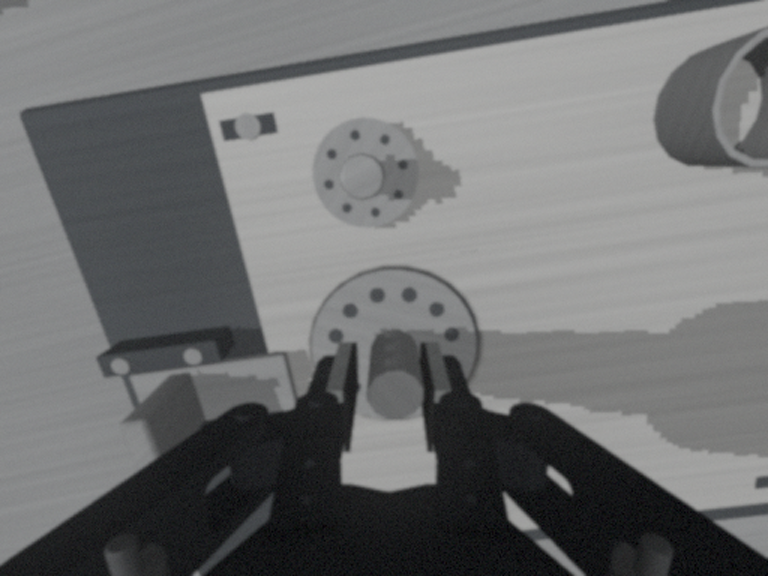

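The die now shows a thin uniform rim line with no shadow on the plate, so it looks seated. I'll check heights by depth.

```bash
cat >> h.py <<'E'
def pt(d,u,v,k=3):
    r=d['range_z'][int(v)-k:int(v)+k+1,int(u)-k:int(u)+k+1]; r=np.median(r[r>0]); E=d['extrinsics']
    return (E[:3,:3]@(np.array([(u-d['cx'])/d['fx'],(v-d['cy'])/d['fy'],1])*r)+E[:3,3]).round(1)
E
python3 - <<'E'
from h import *
for n in('w3','w6'):
    d=pickle.load(open(n+'.pkl','rb'))
    for nm,u,v in(('knob',396,395),('disc',395,275),('discR',462,350),('discL',322,350),('plate',450,220),('plateR',520,300)):
        print(n,nm,pt(d,u/1.5,v/1.5,2))
from workcell import bot
s=bot.get_state()
print(rows(s,[556.5,18.5,s['eef_pos'][2]+90],-95))
E
```

```text
w3 knob [549.  -29.8  67.4]
w3 disc [578.1 -36.8  31.2]
w3 discR [540.7 -56.4  31.5]
w3 discL [ 5.54e+02 -5.00e-01  3.16e+01]
w3 plate [593.1 -62.1  25.8]
w3 plateR [554.4 -83.9  25.7]
w6 knob [555.2  14.5  61.3]
w6 disc [586.6   7.   25.5]
w6 discR [547.6 -13.3  25.5]
w6 discL [561.4  44.7  25.5]
w6 plate [603.2 -18.6  25.8]
w6 plateR [564.4 -40.4  25.6]
(array([ 1.0e-04, -1.0e-04, -1.5e-01]), array([ 0.    , -0.    , -0.0933]))
```

Flush: knob top 61 mm, disc 25.5 and plate 25.7 all round. Releasing, rising, and viewing the keeper.

```bash
python3 - <<'E'
from h import *
from workcell import bot
s=bot.get_state()
print(rows(s,[570,95,170],-95))
E
```

```text
(array([-0.1292,  0.0076, -0.2189]), array([ 0.    , -0.    , -0.0933]))
```

Emit:
{"method": "servo_tool", "body": {
  "targets": [
    [0.003,0,0,0,0,0,0],
    [0.003,0,0,0,0,0,0],
    [0.003,0,0,0,0,0,0],
    [0.003,0,-0.02,0,0,0,0],
    [0.003,0,-0.05,0,0,0,0],
    [0.003,0,-0.1,0,0,0,0],
    [0.003,0,-0.15,0,0,-0.05,0],
    [-0.05,0,-0.2,0,0,-0.093,0],
    [-0.1,0,-0.22,0,0,-0.093,0],
    [-0.128,0,-0.22,0,0,-0.093,0],
    [-0.128,0,-0.22,0,0,-0.093,0],
    [-0.128,0,-0.22,0,0,-0.093,0]
  ]
}}

```text
time: 8.7
eef_pos: [574.4, 93.9, 171.7]
orientation: [0.0, -0.676, 0.737, -0.001]
wrist_force: [0.1, -0.7, -0.4]
finger_gap: 42.5
```

```bash
python3 - <<'E'
from h import *
s,w=wshot('w7'); print(s['time'],s['eef_pos'],s['finger_gap'],s['wrist_force'])
E
```

```text
8.7 [574.36269786  93.94377216 171.67396193] 42.49461604356109 [ 0.13385411 -0.71188795 -0.39320371]
```

View pics/w7.png

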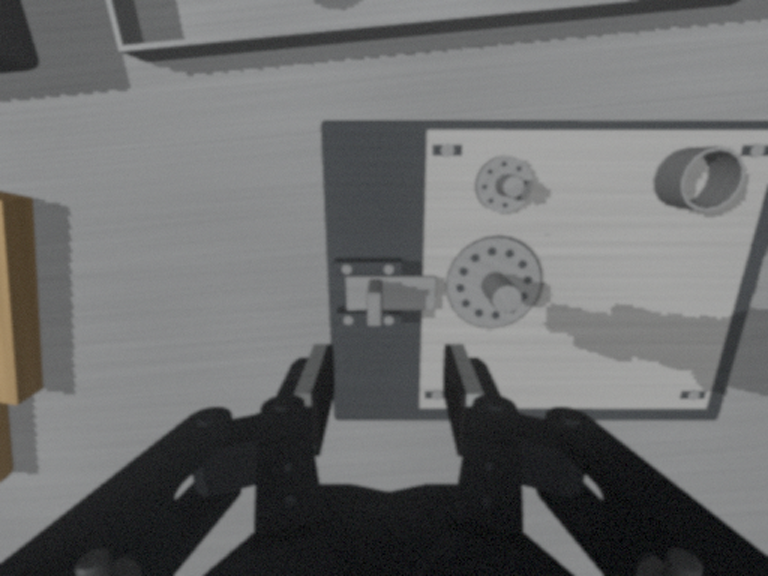

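Keeper tab top at about (374,308), rails (350–390, 268/320), die seated at (495,282).

```bash
python3 - <<'E'
from h import *
d=pickle.load(open('w7.pkl','rb'))
c=d['img'][160:230,210:310][:,:,::-1]; cv2.imwrite('pics/w7c.png',cv2.resize(c,None,fx=8,fy=8,interpolation=cv2.INTER_CUBIC))
print(pt(d,374/1.5,308/1.5,2), ray(d,374/1.5,308/1.5,67.5))
E
```

```text
[558.5 103.   67.2] [558.58961926 102.98979079  67.5       ]
```

View pics/w7c.png

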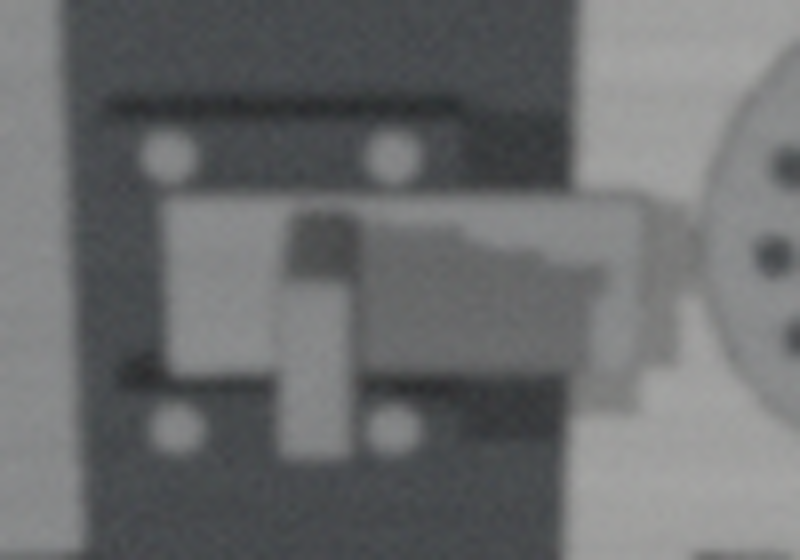

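```bash
python3 - <<'E'
from h import *
from workcell import bot
s=bot.get_state()
print(rows(s,[557.6,103,100],-95),rows(s,[557.6,103,44],-95))
E
```

```text
(array([-0.0141,  0.0283,  0.1181]), array([ 0.0003, -0.0004,  0.0002])) (array([-0.0142,  0.0283,  0.2114]), array([ 0.0003, -0.0004,  0.0002]))
```

Emit:
{"method": "servo_tool", "body": {
  "targets": [
    [-0.014,0.028,0.04,0,0,0,0],
    [-0.014,0.028,0.09,0,0,0,0],
    [-0.014,0.028,0.13,0,0,0,0],
    [-0.014,0.028,0.16,0,0,0,0],
    [-0.014,0.028,0.185,0,0,0,0],
    [-0.014,0.028,0.202,0,0,0,0],
    [-0.014,0.028,0.211,0,0,0,0],
    [-0.014,0.028,0.211,0,0,0,0],
    [-0.014,0.028,0.211,0,0,0,0],
    [-0.014,0.028,0.211,0,0,0,-0.55],
    [-0.014,0.028,0.211,0,0,0,-0.55],
    [-0.014,0.028,0.211,0,0,0,-0.55]
  ],
  "grip_force": 20
}}

```text
time: 9.75
eef_pos: [559.2, 103.1, 45.2]
orientation: [0.001, -0.675, 0.737, -0.001]
wrist_force: [0.0, 0.7, -0.5]
finger_gap: 19.2
```

```bash
python3 - <<'E'
from h import *
s,w=wshot('w8'); print(s['time'],s['eef_pos'],s['finger_gap'],s['wrist_force'])
E
```

```text
9.75 [559.16075371 103.10165284  45.19416063] 19.15989013036441 [ 0.04367091  0.69079264 -0.51912577]
```

View pics/w8.png

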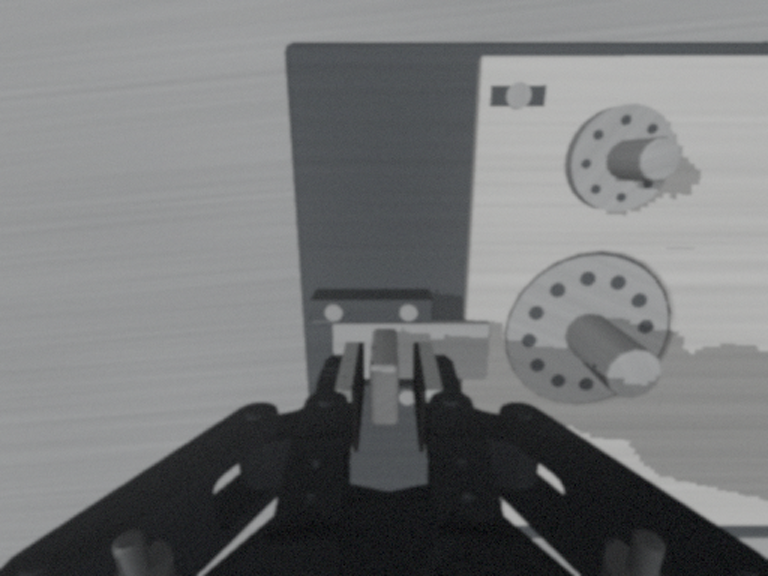

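The tab (385,375) is centred between the pads, and the die is still seated. Pinch gently and slide toward the pocket.

Emit:
{"method": "servo_tool", "body": {
  "targets": [
    [0,0,0,0,0,0,-0.85],
    [0,0,0,0,0,0,-0.85],
    [0,0,0,0,0,0,-0.85],
    [0,0,0,0,0,0,-0.85],
    [0.002,0,0,0,0,0,-0.85],
    [0.005,0,0,0,0,0,-0.85],
    [0.008,0,0,0,0,0,-0.85],
    [0.011,0,0,0,0,0,-0.85],
    [0.014,0,0,0,0,0,-0.85],
    [0.017,0,0,0,0,0,-0.85],
    [0.02,0,0,0,0,0,-0.85],
    [0.023,0,0,0,0,0,-0.85],
    [0.026,0,0,0,0,0,-0.85],
    [0.029,0,0,0,0,0,-0.85],
    [0.031,0,0,0,0,0,-0.85],
    [0.033,0,0,0,0,0,-0.85],
    [0.033,0,0,0,0,0,-0.85]
  ]
}}

```text
time: 11.22
eef_pos: [557.1, 83.5, 44.8]
orientation: [0.001, -0.675, 0.738, -0.0]
wrist_force: [-1.2, 1.2, 4.6]
finger_gap: 9.1
```

Emit:
{"method": "servo_tool", "body": {
  "targets": [
    [0.001,0,0,0,0,0,-0.85],
    [0.002,0,0,0,0,0,-0.85],
    [0.002,0,0,0,0,0,-0.85]
  ]
}}

```text
time: 11.47
eef_pos: [557.0, 83.2, 44.8]
orientation: [0.001, -0.675, 0.738, 0.0]
wrist_force: [-1.1, 4.0, 5.2]
finger_gap: 9.4
```

Emit:
{"method": "servo_tool", "body": {
  "targets": [
    [0.001,0,0,0,0,0,-0.85],
    [0.002,0,0,0,0,0,-0.85],
    [0.002,0,0,0,0,0,-0.85]
  ]
}}

```text
time: 11.72
eef_pos: [557.0, 83.2, 44.8]
orientation: [0.002, -0.675, 0.738, 0.001]
wrist_force: [0.2, 7.1, 5.6]
finger_gap: 9.4
```

Emit:
{"method": "servo_tool", "body": {
  "targets": [
    [0.001,0,0,0,0,0,-0.85],
    [0.002,0,0,0,0,0,-0.85],
    [0.002,0,0,0,0,0,-0.85]
  ]
}}

```text
time: 11.97
eef_pos: [557.0, 83.1, 44.8]
orientation: [0.003, -0.675, 0.738, 0.001]
wrist_force: [0.7, 11.7, 4.5]
finger_gap: 9.7
```

```bash
python3 - <<'E'
from h import *
s,w=wshot('w9'); print(s['time'],s['eef_pos'],s['finger_gap'],s['wrist_force'])
d=w;print(pt(d,385/1.5,385/1.5,1))
E
```

```text
11.9667 [557.02793803  83.10965833  44.82852594] 9.688498107677072 [ 0.69714307 11.68709532  4.54250172]
[560.   82.3  66.9]
```

View pics/w9.png

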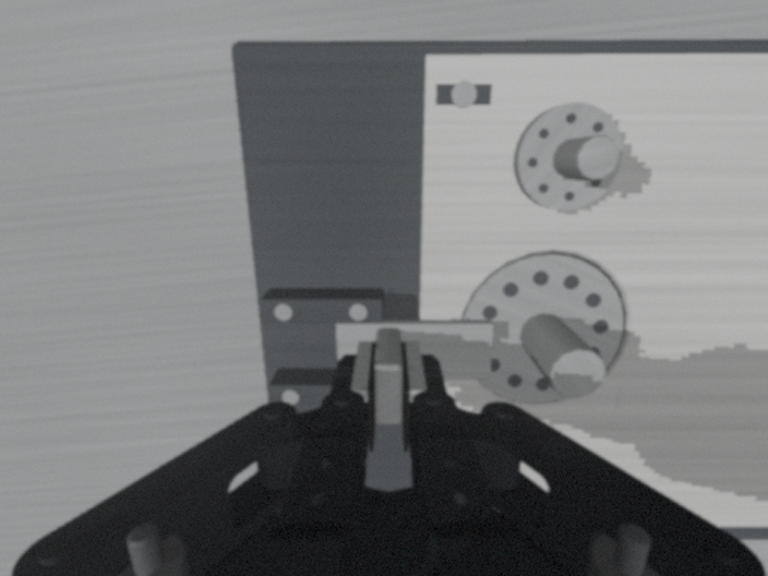

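Contact stopped at TCP y = 83.1 with force rising to 11.7 N. Tongue tip (493,335) overlaps the die edge (470,310). I'll check the travel against the rail ends.

```bash
python3 - <<'E'
from h import *
for n,o in(('w8',(200,180)),('w9',(160,180))):
    d=pickle.load(open(n+'.pkl','rb'))
    c=d['img'][o[1]:o[1]+75,o[0]:o[0]+180 if n=='w9' else o[0]+140][:,:,::-1]; cv2.imwrite(f'pics/{n}c.png',cv2.resize(c,None,fx=4.4,fy=4.4,interpolation=cv2.INTER_CUBIC))
E
```

```text
(no output)
```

View pics/w8c.png

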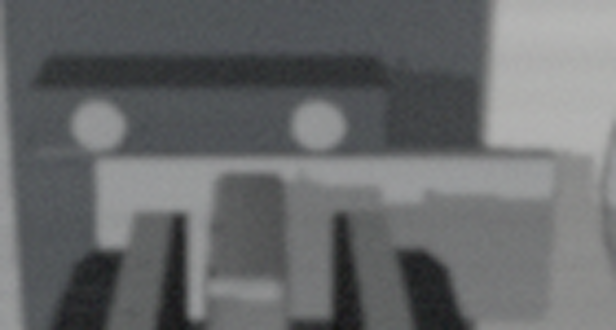

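View pics/w9c.png

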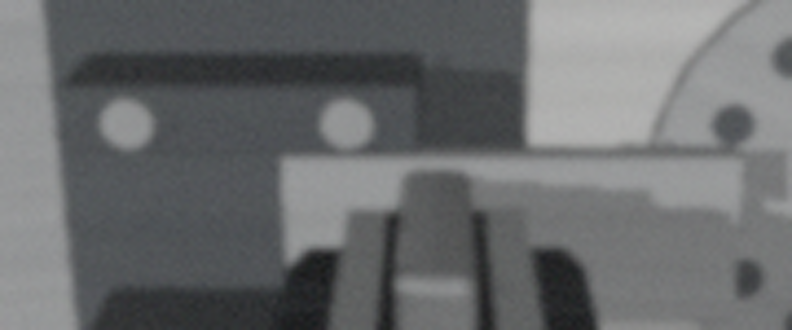

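```bash
python3 - <<'E'
from h import *
by=np.array([np.sin(np.radians(4.95)),np.cos(np.radians(4.95))])
for n,o,tip,rail,rail2,back in(('w8',(200,180),(555,170),(386,110),(32,110),(97,180)),('w9',(160,180),(743,170),(415,110),(64,110),(283,180))):
    d=pickle.load(open(n+'.pkl','rb'))
    f=lambda p,z: ray(d,o[0]+p[0]/4.4,o[1]+p[1]/4.4,z)[:2]@by
    print(n,'rail-tip',f(rail,36)-f(tip,33.5),'rail len',f(rail2,36)-f(rail,36),'back-rail',f(back,33.5)-f(rail,36))
E
```

```text
w8 rail-tip 24.470653139428578 rail len 48.438549796364384 back-rail 40.34480214127595
w9 rail-tip 46.07859944374543 rail len 48.00563301712225 back-rail 18.80790829301654
```

Rail-to-tip is 46.1 mm, against 46 expected at home (24.5 before), and it agrees with the hard stop I felt. Releasing and rising.

Emit:
{"method": "servo_tool", "body": {
  "targets": [
    [0,0,0,0,0,0,-0.3],
    [0,0,0,0,0,0,-0.2],
    [-0.004,0,0,0,0,0,-0.1],
    [-0.004,0,0,0,0,0,-0.1],
    [-0.004,0,-0.02,0,0,0,-0.1],
    [-0.004,0,-0.06,0,0,0,-0.1],
    [-0.004,0,-0.12,0,0,0,-0.1],
    [-0.004,0,-0.18,0,0,0,-0.1],
    [-0.004,0,-0.22,0,0,0,-0.1],
    [-0.004,0,-0.24,0,0,0,-0.1],
    [-0.004,0,-0.24,0,0,0,-0.1]
  ]
}}

```text
time: 12.93
eef_pos: [559.0, 81.9, 192.6]
orientation: [0.003, -0.675, 0.738, -0.003]
wrist_force: [0.3, 0.6, -0.6]
finger_gap: 38.5
```

```bash
python3 - <<'E'
from h import *
s,w=wshot('w10'); print(s['time'],s['eef_pos'],s['finger_gap'],s['wrist_force'])
E
```

```text
12.9333 [559.04489556  81.90411982 192.55304598] 38.52986102233544 [ 0.33981733  0.63188399 -0.56501201]
```

View pics/w10.png

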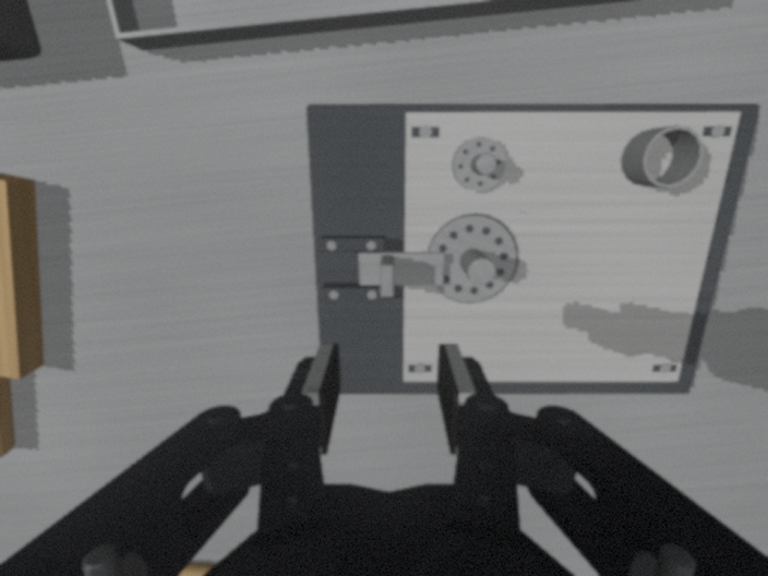

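The tongue lies over the die's edge at (445,272); small die and cutter are where they were. One last numeric check.

```bash
python3 - <<'E'
from h import *
by=np.array([np.sin(np.radians(4.95)),np.cos(np.radians(4.95))])
d=pickle.load(open('w10.pkl','rb'));f=lambda u,v,z: ray(d,u/1.5,v/1.5,z)[:2]
print('slab end-tab',(f(318,280,20)-f(387,280,67.5))@by,'slab end-tip',(f(317,258,20)-f(446,258,33.5))@by)
for nm,u,v in(('knob',482,270),('discR',510,240),('discT',470,220),('discB',475,296),('plate',560,250)): print(nm,pt(d,u/1.5,v/1.5,1))
d=pickle.load(open('w7.pkl','rb')); print('before: slab end-tab',(f(333,308,20)-f(374,308,67.5))@by)
E
```

```text
slab end-tab 56.46133398704551 slab end-tip 101.57913569375177
knob [556.1  14.5  61.7]
discR [568.2 -15.5  25.7]
discT [586.4  15.1  26. ]
discB [524.5  12.7  25.6]
plate [556.9 -54.4  26.1]
before: slab end-tab 33.64752985740677
```

Estimates scatter by ±2 mm (56.5 vs 59, 101.6 vs 103, 46.1 vs 46). To be sure, I'll do a gentle confirming push on the tab's rear face without pinching.

Emit:
{"method": "servo_tool", "body": {
  "targets": [
    [0,0,0.05,0,0,0,-0.1],
    [0,0,0.1,0,0,0,-0.1],
    [0,0,0.15,0,0,0,-0.1],
    [0,0,0.19,0,0,0,-0.1],
    [0,0,0.22,0,0,0,-0.1],
    [0,0,0.238,0,0,0,-0.1],
    [0,0,0.24,0,0,0,-0.1],
    [0,0,0.24,0,0,0,-0.55],
    [0,0,0.24,0,0,0,-0.55],
    [0,0,0.24,0,0,0,-0.55]
  ]
}}

```text
time: 13.82
eef_pos: [557.7, 82.1, 45.5]
orientation: [0.001, -0.675, 0.737, -0.001]
wrist_force: [0.2, -0.9, 0.3]
finger_gap: 19.5
```

Emit:
{"method": "servo_tool", "body": {
  "targets": [
    [0.002,0,2.4e-10,0,0,0,-0.55],
    [0.004,0,0,0,0,0,-0.55],
    [0.005,0,0,0,0,0,-0.55],
    [0.005,0,0,0,0,0,-0.55]
  ]
}}

```text
time: 14.15
eef_pos: [556.5, 79.0, 44.7]
orientation: [0.0, -0.675, 0.738, -0.0]
wrist_force: [0.7, -0.7, 0.7]
finger_gap: 19.4
```

Emit:
{"method": "servo_tool", "body": {
  "targets": [
    [0.002,0,0,0,0,0,-0.55],
    [0.004,0,0,0,0,0,-0.55],
    [0.004,0,0,0,0,0,-0.55]
  ]
}}

```text
time: 14.4
eef_pos: [556.3, 78.6, 44.5]
orientation: [0.002, -0.675, 0.738, 0.001]
wrist_force: [1.3, 6.1, 1.1]
finger_gap: 19.3
```

At TCP y 78.6 the rear pad is at 88.3, the same place as before (83.1 + 5), and 6 N moves nothing, so this is the stop. Backing off and retreating.

Emit:
{"method": "servo_tool", "body": {
  "targets": [
    [-0.004,0,0,0,0,0,-0.5],
    [-0.008,0,0,0,0,0,-0.2],
    [-0.008,0,0,0,0,0,-0.1],
    [-0.008,0,0,0,0,0,-0.1],
    [-0.008,0,-0.03,0,0,0,-0.1],
    [-0.008,0,-0.08,0,0,0,-0.1],
    [-0.008,0,-0.14,0,0,0,-0.1],
    [-0.008,0,-0.2,0,0,0,-0.1],
    [-0.008,0,-0.24,0,0,0,-0.1],
    [-0.008,0,-0.24,0,0,0,-0.1],
    [-0.008,0,-0.24,0,0,0,-0.1]
  ]
}}

```text
time: 15.32
eef_pos: [557.8, 81.3, 190.4]
orientation: [0.002, -0.675, 0.738, -0.002]
wrist_force: [0.1, 0.2, -0.4]
finger_gap: 38.5
```

```bash
python3 - <<'E'
from h import *
s,w=wshot('w11'); print(s['time'],s['eef_pos'],s['finger_gap'],s['wrist_force'])
E
```

```text
15.3167 [557.82024066  81.28838166 190.36167905] 38.48955136600256 [ 0.05509567  0.17509838 -0.41104153]
```

View pics/w11.png

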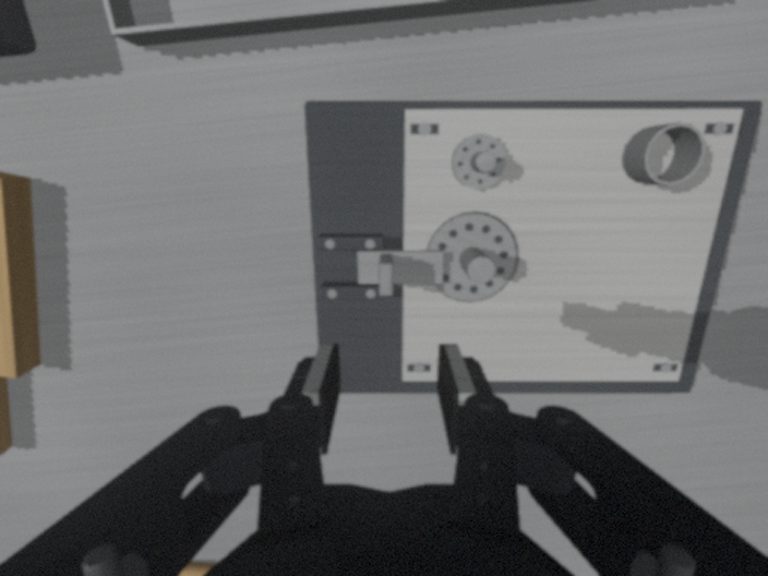

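Same as before: tongue tip at (446,272) over the seated die (472,257), and the gripper is clear. Handing in.

```bash
python3 -c "
from workcell import bot
print(bot.job_done())"
```

```text
the job is handed in; nothing more can be done
None
```

The large die is seated in the pocket and the keeper bolt is home over its edge. I handed the job in at about 15 s with the gripper open and clear of everything.

**Die:** I slid it along the plate with the fingers loosely around the knob. It dipped and then dropped flat. The depth readings put the disc at 25.5–26 mm, level with the plate at 25.7–26 mm, and the knob top fell from 67 to 61.5 mm.

**Keeper:** I pinched the tab and slid it until it stopped, with no movement while the force rose to about 12 N. A second push of 6 N on the tab's rear face met the stop at the same place. The rail-to-tongue distance measured 46.1 mm against 46 mm expected at home.

**Disagreement:** two rougher camera checks from the slab end read 1.4 to 2.5 mm short of home (101.6 vs 103 mm, and 56.5 vs 59 mm). The second also read 1.4 mm or more short before the push, so I put it down to camera calibration and trusted the felt stop.

**Other things:** in the last wrist picture the small die and cutter looked to be where they started. I did not take a final picture of the rest of the table. The largest force I read on the wrist was about 12 N.

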